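# Load the film carrier and hold it level

### The arm

A 6-joint arm with a two-finger parallel gripper is mounted at the origin on the work surface. World frame = base frame: x ahead of the robot, y to its left, z up, the work surface at z = 0. Lengths are in m, angles in rad, forces in N, time in s.
With the tool pointing down it reaches from about 0.2 to 0.875 m from the base axis. Payload 3.4 kg.
Tool frame: the origin (TCP) lies between the finger pads; the fingertips stand 22 mm ahead of it and the grasp point (between the pads) lies 3 mm ahead of it; z points along the fingers, y is the line along which they close (so a half turn about z gives the same grasp; the last joint's range is limited). The gripper opens to 94 mm and grips with 3 to 60 N. Pads are 16 mm wide; open, the fingers measure 119 mm over their backs; the gripper's body (75 mm by 177 mm) begins 78 mm behind the grasp point.
Start: joints at [1.065, 0.276, 1.505, -0, 1.361, -0.121], TCP at [0.216, 0.533, 0.227] pointing down, gripper open.
Joint ranges: [-2.89, 2.89], [-0.75, 2.08], [0.22, 2.7], [-1.18, 4.32], [0.11, 2.71], [-2.7, 2.7]. Speed limits (rad/s): [2.57, 2.57, 3.14, 3.14, 3.14, 3.14].

### API

Orientations are given as a 3x3 rotation matrix whose columns are the frame's x, y, z axes.
In Python, from rig import robot gives the robot as it stands.
- The arm moves only by the tool shift_gripper, called by a JSON object that holds its "api" and its "payload", one argument or row to a line. Schema: {"type":"object","properties":{"ticks":{"type":"object","properties":{"dx":{"type":"array","items":{"type":"number"},"minItems":1,"maxItems":12},"dy":{"type":"array","items":{"type":"number"},"minItems":1,"maxItems":12},"dz":{"type":"array","items":{"type":"number"},"minItems":1,"maxItems":12},"yaw":{"type":"array","items":{"type":"number"},"minItems":1,"maxItems":12}},"additionalProperties":false,"required":["dx","dy","dz","yaw"]},"aperture":{"type":"number"},"force":{"type":"number"},"only":{"type":"string"},"quiet":{"type":"boolean"},"lines":{"type":"string"}},"required":["ticks"],"additionalProperties":false}. ticks is an object with one list for each field, all of the same length, 1 to 12, a row being the entries at one place: dx, dy, dz (the shift in units of 5 mm), yaw (a turn about the tool's z in units of 0.05 rad); each row is the pose to reach, as a shift and turn from the pose commanded when the call began, along the tool's axes at that moment; what a row does not reach only later rows make up. A row lasts 1/10 s, in which the tool goes at most 0.05 m and 0.15 rad, less where a joint would pass 70% of its speed; a pose out of reach is approached as far as the arm can. aperture is the finger opening in m, set as the call begins (left out keeps the last). The fingers move at their own pace and stop on an object; force is the grip in N (left out, the last holds). Time passes only in rows, so rows that do not move let the fingers close. The tool returns the time, the measured TCP pose, the force, the opening and the grip force at its end. only (a regular expression) keeps the lines of the reply that match it, lines (a string "A,B") keeps lines A to B, and quiet returns only ok. Input that does not fit is refused with a message, and nothing moves.
- robot.read_state(): the state, without advancing time (a new reading comes with each control period).
- robot.get_image(name): name is "scene" or "top" or "wrist"; returns a dict with "pixels" (400x640x3 uint8, red, green, blue), "fx", "fy", "cx", "cy" (pixels), "R" (3x3) and "t" (3): a world point X has camera coordinates R X + t. Camera axes: x right, y down, z forward; pixel columns grow to the right and rows downward; lengths in m; the calibration is good to about 2 mm. A picture is of the moment at which its call begins. There is no depth.
- robot.close_job(): hands the job in; it is judged then, once.
The state is a dict: "clock": time; "joints": joint angles; "joint_velocities": joint speeds; "joint_efforts": joint torques, N m; "tool_pos": TCP position; "eef_rot": TCP orientation; "ft_force": force on the tool from outside, world axes, zero at the start; "ft_torque": the same for the moment, N m; "finger_gap": finger opening in m; "finger_force": force on a finger pad.
Only numpy, scipy, OpenCV 4.12 (cv2) and the standard library are available. Lean on these libraries where they do the work, as an engineer would, in place of code of your own. Each camera call takes 0.05 s, during which the arm holds its last target. There are 200 camera calls.

### The job

Stand the black film cassette upright in the empty well of the plywood carrier, lowering it in rather than dropping it, and let go of it. Then take the carrier by its handle bar, lift it about 10 cm straight up off the turntable and finish while still holding it there, steady and level, with the cassette and the chrome film loader standing in their wells. Never tip the carrier, and leave the lens cap and the brass tripod mount where they are.

Things in the scene. Friction and masses are not known exactly. Their poses are not given: they have to be found in the camera images.
- turntable: lazy-Susan of beech, a round disc 400 mm across and 22 mm thick on a small fixed foot; origin on the counter at its centre, z up; the disc's top is 36 mm above the origin. The disc can turn on a stiff bearing (about 0.5 N m), there is no need to turn it
- carrier: loose plywood carrier on the turntable, any yaw: tray 130 (x) x 160 (y) x 6 mm, two square wells with walls 15 mm high, 5 mm thick, aluminium handle bar over the middle; 0.42 kg empty. Origin: centre of underside; x along the bar, z up. Large well (52 mm inside, centre y = +48 mm) holds the loader; small well (42 mm inside, centre y = -48 mm) is empty
- handle (a point): middle of the carrier's handle bar, 100 mm above the carrier's underside. The bar is flat-sided, 12 mm thick (carrier y), 22 mm tall (z) and 120 mm long (carrier x), carried by a post 8 x 12 mm at each end; free space below it between the posts
- well (a point): centre of the inner floor of the empty well (6 mm above the carrier's underside); axes as the carrier's
- cassette: black 35 mm film cassette, a plain upright cylinder 27 mm in diameter and 46 mm tall with a spool stub 11 mm across and 5 mm high on top; about 35 g; stands on the turntable. Origin at the centre of its underside, z up along the cylinder
- loader: chrome film loader, a drum 44 mm in diameter and 46 mm tall with its knob, about 140 g, standing in the carrier's large well. Origin at the centre of its underside, z up
- lens_cap: green enamel lens cap, a flat disc 58 mm in diameter and 12 mm thick lying on the turntable, not to be moved. Origin at the centre of its underside
- mount: brass tripod mount, a 40 mm square plate with a stepped stud, 34 mm tall in all, on the turntable, not to be moved. Origin at the centre of its underside

How it is judged:
By the outcome, as a careful person would: the job done as asked, in the order asked, and still so for the second after the job is handed in, while the arm keeps its last pose, push and grip.
It also fails if it takes over 58 s, if anything falls off the work surface, if the arm or the gripper's body presses on something with over 40 N, if the wrist force passes 120 N, or if a joint passes its speed limit or range.

## Working session

There is one attempt and no reset: what is moved stays moved. The work goes in short steps, Python scripts to look and compute and a tool call to move; the robot and the scene stay as the last step left them, time stands still between calls to the robot, and variables do not carry over. Pictures are saved under pics/ and viewed, at most 10 in all, crops included, and the job is handed in when it is done.

```bash
ls; mkdir -p pics; python3 - <<'E'
from rig import robot
import cv2,pickle
d={}
for n in("scene","top","wrist"):
    m=robot.get_image(n);d[n]=m
    cv2.imwrite(f"pics/a_{n}.png",m["pixels"][:,:,::-1])
    print(n,m["fx"],m["fy"],m["cx"],m["cy"],m["R"],m["t"])
pickle.dump(d,open("a.pkl","wb"))
s=robot.read_state();print(s)
E
```

```text
pics
rig.py
scene 506.12089919518513 506.12089919518513 323.49230562249045 199.08471051013046 [[-0.45837022  0.88855636  0.0190874 ]
 [ 0.6392444   0.34452887 -0.68750742]
 [-0.61746525 -0.30293142 -0.72592646]] [ 0.24742568 -0.31595086  1.31428086]
top 417.4195533332913 417.4195533332913 320.8406745049777 203.23486462396917 [[ 0.02105321 -0.99966333 -0.01516539]
 [-0.99188282 -0.01898196 -0.12573051]
 [ 0.12540031  0.01768932 -0.99194851]] [-0.00228499  0.59681094  0.74669691]
wrist 319.28869374841605 319.28869374841605 318.07763742368087 195.60716845410758 [[ 3.75342959e-01  9.26885569e-01 -8.97049291e-04]
 [ 9.00597581e-01 -3.64468417e-01  2.36826455e-01]
 [ 2.19184077e-01 -8.96990229e-02 -9.71551556e-01]] [-0.57495099 -0.0252696   0.3891521 ]
{'clock': 0.15, 'joints': array([ 1.06502008e+00,  2.76481859e-01,  1.50577125e+00, -1.25004159e-05,
        1.36073122e+00, -1.21007354e-01]), 'joint_velocities': array([-0.00051294, -0.00301385, -0.00332098, -0.00169564,  0.00042016,
        0.00093985]), 'joint_efforts': array([ 2.87518531e-03, -4.04923439e+01, -2.37432557e+01,  7.02712778e-02,
        3.14942014e-02, -9.92367950e-05]), 'tool_pos': array([0.21565469, 0.53262547, 0.22681344]), 'eef_rot': array([[-9.26886131e-01,  3.75342058e-01, -6.63551487e-04],
       [ 3.75342612e-01,  9.26885337e-01, -1.22335584e-03],
       [ 1.55859245e-04, -1.38297071e-03, -9.99999032e-01]]), 'ft_force': array([-0.23202476, -0.4493219 , -0.11471795]), 'ft_torque': array([-0.00027165, -0.02139981,  0.01088568]), 'finger_force': 0.0, 'finger_gap': 0.09387551195075963}
```

View pics/a_scene.png

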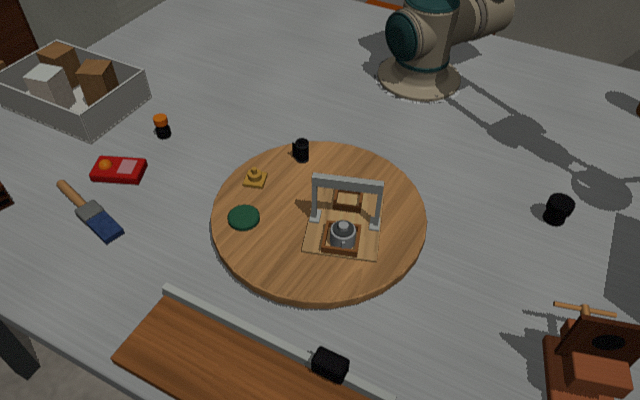

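View pics/a_top.png

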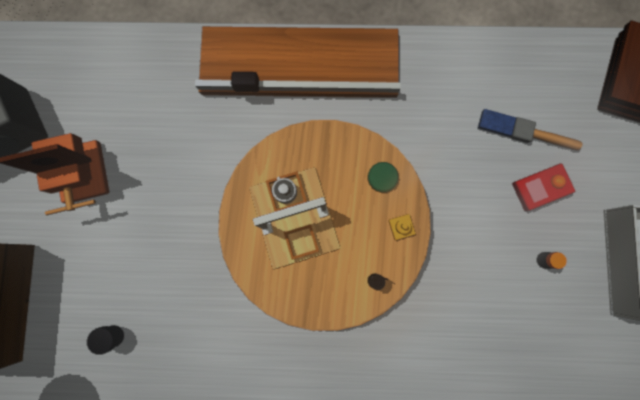

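The scene view shows the cassette at about (302,150), the carrier at about (343,220) with its empty well toward the robot, the cap at (244,217) and the mount at (255,178). In the top view the cassette is at about (376,282), the empty well at (303,242) and the bar runs from (256,221) to (325,205). Next I'll enlarge both.

```bash
python3 - <<'E'
import cv2
a=cv2.imread("pics/a_top.png")[160:300,245:425];cv2.imwrite("pics/c_top.png",cv2.resize(a,None,fx=4,fy=4,interpolation=cv2.INTER_CUBIC))
a=cv2.imread("pics/a_scene.png")[130:270,285:395];cv2.imwrite("pics/c_scene.png",cv2.resize(a,None,fx=4.2,fy=4.2,interpolation=cv2.INTER_CUBIC))
E
```

```text
(no output)
```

View pics/c_top.png

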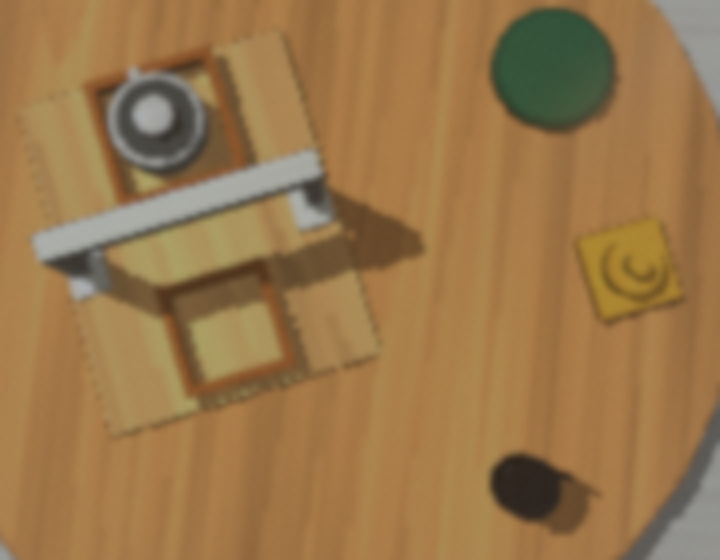

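View pics/c_scene.png

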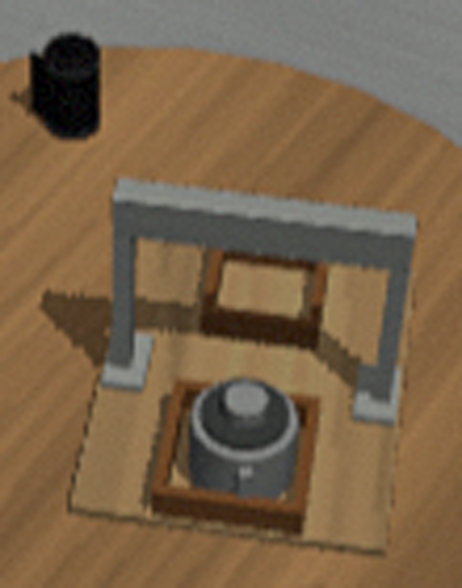

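The enlarged crops give me usable points. In the top crop the tray corners are (20,112), (280,32), (380,352) and (112,437), and the bar's top face has corners (33,238), (45,262), (318,150) and (322,175). The cassette blob is centred near (525,486), with a thin lip toward (575,480). In the scene crop the bar's top face runs from (117,189) to (414,225), the front tray corners are (70,510) and (385,551), and the cassette spans about (43-100, 35-138).

```bash
cat > h.py <<'E'
import numpy as np,pickle
from scipy.optimize import least_squares
def proj(m,X):
    c=np.atleast_2d(X)@np.array(m["R"]).T+m["t"]
    return np.c_[m["fx"]*c[:,0]/c[:,2]+m["cx"],m["fy"]*c[:,1]/c[:,2]+m["cy"]]
def ray(m,uv,z):
    """world point at height z seen at pixel uv"""
    R=np.array(m["R"]);C=-R.T@m["t"]
    d=R.T@np.array([(uv[0]-m["cx"])/m["fx"],(uv[1]-m["cy"])/m["fy"],1])
    return C+d*(z-C[2])/d[2]
def tri(obs):
    return least_squares(lambda X:np.r_[tuple((proj(m,X)-uv).ravel() for m,uv in obs)],[.4,.1,.1])
def Rz(a): return np.array([[np.cos(a),-np.sin(a),0],[np.sin(a),np.cos(a),0],[0,0,1]])
def fit(obs,x0):
    """obs: (image, model points, pixels) -> x,y,z,yaw"""
    return least_squares(lambda p:np.r_[tuple((proj(m,np.array(P)@Rz(p[3]).T+p[:3])-np.array(U)).ravel() for m,P,U in obs)],x0,loss="soft_l1")
E
python3 - <<'E'
from h import *
np.set_printoptions(precision=4,suppress=True)
d=pickle.load(open("a.pkl","rb"))
T=lambda L:np.array(L)/4+[245,160]
S=lambda L:np.array(L)/4.2+[285,130]
Pt=[[-.065,.08,.006],[.065,.08,.006],[.065,-.08,.006],[-.065,-.08,.006],[-.06,.006,.111],[-.06,-.006,.111],[.06,.006,.111],[.06,-.006,.111]]
Ut=T([[20,112],[280,32],[380,352],[112,437],[33,238],[45,262],[318,150],[322,175]])
Ps=[[.065,.08,.006],[-.065,.08,.006],[.06,-.006,.111],[.06,.006,.111],[-.06,-.006,.111],[-.06,.006,.111]]
Us=S([[70,510],[385,551],[118,178],[115,200],[415,213],[413,237]])
r=fit([(d["top"],Pt,Ut),(d["scene"],Ps,Us)],[.45,.05,.04,-1.3])
p=r.x;print("carrier",p,"res",r.fun.reshape(-1,2))
print("well",Rz(p[3])@[0,-.048,.006]+p[:3],"handle",Rz(p[3])@[0,0,.1]+p[:3])
b=tri([(d["top"],T([[179.5,206]])),(d["scene"],S([[265,207]]))]);print("bar top tri",b.x,b.fun)
for k in("top","scene"):
    m=d[k];print(k,"cam",-np.array(m["R"]).T@m["t"])
c=tri([(d["top"],T([[522,486]])),(d["scene"],S([[71,58]]))]);print("cass top",c.x,c.fun)
print("cass base scene",ray(d["scene"],S([73,120]),.036))
E
```

```text
carrier [ 0.5684  0.0576  0.0341 -1.2491] res [[-0.3173 -0.505 ]
 [ 0.4944 -0.7316]
 [ 1.0119  0.3978]
 [ 0.5906  0.2136]
 [ 0.0133 -0.3618]
 [-0.933   0.7223]
 [-0.3214 -0.2897]
 [ 0.8809  0.4672]
 [-0.1542 -0.5563]
 [ 0.4529 -0.0068]
 [-0.0347  0.3591]
 [-0.5321  0.0255]
 [ 0.6207  0.7085]
 [ 0.5715  0.0495]]
well [0.5229 0.0424 0.0401] handle [0.5684 0.0576 0.1341]
bar top tri [0.5686 0.0576 0.1458] [-0.0438  0.0186 -0.0489 -0.001 ]
top cam [ 0.4984 -0.0042  0.8157]
scene cam [1.1269 0.2871 0.7321]
cass top [ 0.4572 -0.0901  0.0793] [ 0.8226 -0.3785  1.0287  0.0955]
cass base scene [ 0.4538 -0.0938  0.036 ]
```

The rows are not in the units I measure in: shifts go in units of 5 mm and turns go in units of 0.05 rad. I convert before sending: -0.46 m is -92, -0.43 m is -86, 1.18 rad is 23.6.

{"api": "shift_gripper", "payload": {
  "ticks": {"dx":[-8,-15,-22,-30,-37,-44,-51,-58,-66,-73,-80,-86],"dy":[-8,-16,-24,-32,-40,-47,-54,-62,-70,-77,-85,-92],"dz":[0,0,0,0,0,0,0,0,0,0,0,0],"yaw":[2,4.8,7.6,10.4,13.2,16,18.8,21.2,23.6,23.6,23.6,23.6]}
}}

```text
clock: 1.35
tool_pos: [0.4321, -0.0286, 0.2275]
eef_rot: [[-0.006, 1.0, 0.001], [1.0, 0.006, 0.0], [0.0, 0.001, -1.0]]
ft_force: [0.8, 1.0, -0.3]
finger_gap: 0.0939
finger_force: 0.0
```

{"api": "shift_gripper", "payload": {
  "ticks": {"dx":[0,0],"dy":[0,0],"dz":[0,0],"yaw":[0,0]}
}}

```text
clock: 1.55
tool_pos: [0.4316, -0.0274, 0.227]
eef_rot: [[-0.003, 1.0, -0.001], [1.0, 0.003, 0.001], [0.001, -0.001, -1.0]]
ft_force: [-0.4, 0.6, 0.8]
finger_gap: 0.0938
finger_force: 0.0
```

```bash
python3 - <<'E'
from rig import robot
import numpy as np
np.set_printoptions(precision=4,suppress=True)
s=robot.read_state();print(s["tool_pos"],s["eef_rot"],s["joints"])
e=np.array([.456,-.092,s["tool_pos"][2]])-s["tool_pos"];print("tool shift",s["eef_rot"].T@e)
E
```

```text
[ 0.4316 -0.0274  0.227 ] [[-0.0026  1.     -0.0014]
 [ 1.      0.0026  0.001 ]
 [ 0.001  -0.0014 -1.    ]] [-0.2252  0.0596  1.78    0.0007  1.3036 -0.228 ]
tool shift [-0.0647  0.0242 -0.0001]
```

```bash
cat > snap.py <<'E'
import sys,pickle,cv2
from rig import robot
m=robot.get_image("wrist");pickle.dump(m,open(sys.argv[1]+".pkl","wb"));cv2.imwrite(f"pics/{sys.argv[1]}.png",m["pixels"][:,:,::-1])
E
python3 snap.py w1
```

{"api": "shift_gripper", "payload": {
  "ticks": {"dx":[-6,-13,-13,-13],"dy":[2.4,4.8,4.8,4.8],"dz":[4,8,8,8],"yaw":[0,0,0,0]}
}}

```text
clock: 2.0
tool_pos: [0.4556, -0.0897, 0.1871]
eef_rot: [[-0.007, 1.0, -0.002], [1.0, 0.007, 0.002], [0.002, -0.002, -1.0]]
ft_force: [-0.1, 0.2, 0.4]
finger_gap: 0.0942
finger_force: 0.0
```

```bash
python3 snap.py w2
python3 - <<'E'
import cv2,numpy as np
a=cv2.imread("pics/w1.png");b=cv2.imread("pics/w2.png")
cv2.imwrite("pics/w12.png",cv2.resize(np.vstack([a[:,120:560],b[:,120:560]]),None,fx=.75,fy=.75) if 0 else np.hstack([a[100:400,160:480][:,:],b[100:400,160:480]]))
E
```

```text
(no output)
```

View pics/w12.png

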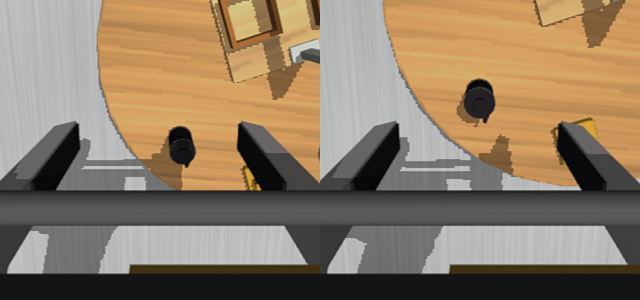

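The left view (w1) shows the cassette at full pixel about (341,245) and the right view (w2) at about (320,198), centred between the fingers in x. Its lip points down the image, which is world -y and across the closing line. I'll enlarge both for exact points.

```bash
python3 - <<'E'
import cv2,numpy as np
a=cv2.imread("pics/w1.png")[215:275,310:375];b=cv2.imread("pics/w2.png")[170:230,287:352]
cv2.imwrite("pics/w12z.png",cv2.convertScaleAbs(cv2.resize(np.hstack([a,b]),None,fx=6,fy=6,interpolation=cv2.INTER_CUBIC),alpha=1.8,beta=10))
E
```

```text
(no output)
```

View pics/w12z.png

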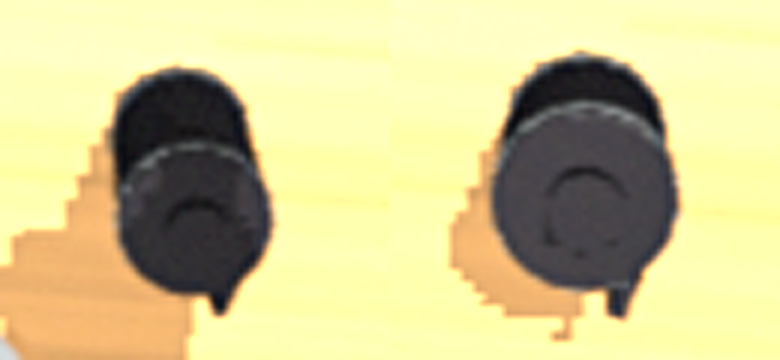

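The top disc is centred at full pixel (342.5,251.5) in w1 and (319.7,202.7) in w2. The base is at about (340,237.3) and (319.5,191.5). The lip points image-down, slightly right.

```bash
python3 - <<'E'
from h import *
from rig import robot
np.set_printoptions(precision=4,suppress=True)
a,b=[pickle.load(open(f"w{i}.pkl","rb")) for i in(1,2)]
c=tri([(a,[[342.5,251.5]]),(b,[[319.7,202.7]])]);print("top",c.x,c.fun)
c=tri([(a,[[340,237.3]]),(b,[[319.5,191.5]])]);print("base",c.x,c.fun)
for m,t,g in((a,(342.5,251.5),(340,237.3)),(b,(319.7,202.7),(319.5,191.5))):print(ray(m,t,.082),ray(m,g,.036))
s=robot.read_state();print(s["tool_pos"],s["eef_rot"])
E
```

```text
top [ 0.4577 -0.0916  0.0794] [ 0.0642 -0.0298 -0.0538  0.0247]
base [ 0.4576 -0.09    0.0433] [ 0.1258 -0.0564 -0.1074  0.0476]
[ 0.4574 -0.0905  0.082 ] [ 0.458  -0.0929  0.036 ]
[ 0.4577 -0.0909  0.082 ] [ 0.4577 -0.0916  0.036 ]
[ 0.4557 -0.0896  0.1876] [[-0.0077  1.     -0.0007]
 [ 1.      0.0077  0.0013]
 [ 0.0013 -0.0007 -1.    ]]
```

In the tool's units: 0.1096 m is 21.92, -0.002 m is -0.4.

{"api": "shift_gripper", "payload": {
  "ticks": {"dx":[-0.4,-0.4,-0.4,-0.4,-0.4,-0.4],"dy":[0.4,0.4,0.4,0.4,0.4,0.4],"dz":[6,14,20,21.92,21.92,21.92],"yaw":[0,0,0,0,0,0]},
  "aperture": 0.05
}}

```text
clock: 2.65
tool_pos: [0.4594, -0.0931, 0.0793]
eef_rot: [[-0.007, 1.0, 0.003], [1.0, 0.007, -0.001], [-0.001, 0.003, -1.0]]
ft_force: [-0.1, 0.5, 0.6]
finger_gap: 0.0508
finger_force: 0.0
```

{"api": "shift_gripper", "payload": {
  "ticks": {"dx":[0,0,0,0,0,0],"dy":[0,0,0,0,0,0],"dz":[0,0,0,0,0,0],"yaw":[0,0,0,0,0,0]},
  "aperture": 0,
  "force": 12
}}

```text
clock: 3.25
tool_pos: [0.4587, -0.0936, 0.0785]
eef_rot: [[-0.006, 1.0, 0.001], [1.0, 0.006, -0.0], [-0.0, 0.001, -1.0]]
ft_force: [-1.6, -0.1, 5.7]
finger_gap: 0.0269
finger_force: 12.0
```

In the tool's units: 0.138 m is 27.6, 0.1 m is 20, -0.322 rad is -6.44.

{"api": "shift_gripper", "payload": {
  "ticks": {"dx":[0,0,0,0,3,8,14,20,25,27.6,27.6,27.6],"dy":[0,0,0,0,1.4,3.8,6.6,9.4,11.6,12.72,12.72,12.72],"dz":[-2,-6,-10,-12,-12,-12,-12,-12,-12,-12,-12,-12],"yaw":[0,0,0,0,-0.8,-2,-3.6,-5,-6,-6.44,-6.44,-6.44]}
}}

```text
clock: 4.45
tool_pos: [0.5205, 0.0444, 0.1376]
eef_rot: [[-0.322, 0.947, -0.001], [0.947, 0.322, -0.001], [-0.0, -0.001, -1.0]]
ft_force: [-0.3, 0.7, -0.7]
finger_gap: 0.0266
finger_force: 12.0
```

```bash
python3 snap.py w3; python3 - <<'E'
from rig import robot
import cv2,pickle,numpy as np
m=robot.get_image("scene");pickle.dump(m,open("s3.pkl","wb"));a=m["pixels"][110:270,270:400,::-1]
w=cv2.imread("pics/w3.png")[80:300,200:440]
cv2.imwrite("pics/sw3.png",np.hstack([cv2.resize(a,(406,500),interpolation=cv2.INTER_CUBIC),cv2.resize(w,(390,358),interpolation=cv2.INTER_CUBIC)[:,:] if 0 else cv2.copyMakeBorder(cv2.resize(w,(390,358),interpolation=cv2.INTER_CUBIC),0,142,0,0,cv2.BORDER_CONSTANT)]))
E
```

```text
(no output)
```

View pics/sw3.png

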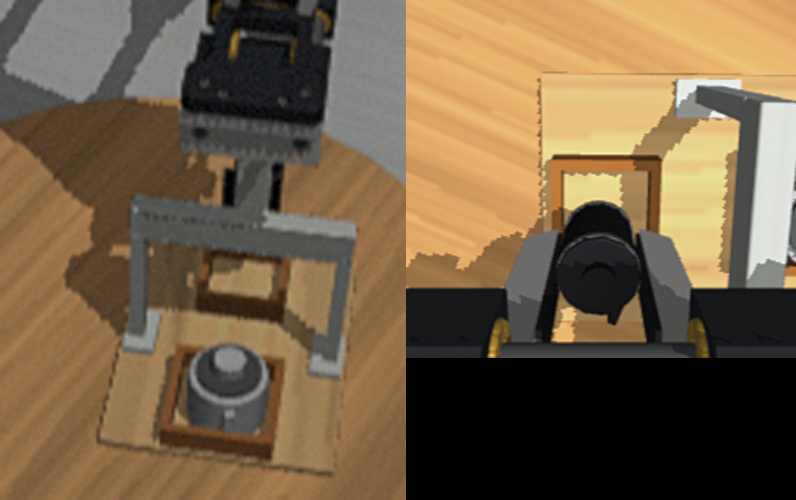

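The carrier hasn't moved and its yaw matches the gripper. In w3 the well's outer rim corners are at about (289.8,176) and (356.9,176), the tray corner is at (283,124.3) and the cassette's top disc is at (318.2,247.4), hanging upright.

```bash
python3 - <<'E'
from h import *
np.set_printoptions(precision=4,suppress=True)
m=pickle.load(open("w3.pkl","rb"))
y=-1.2491
A=ray(m,(289.8,176),.057);B=ray(m,(356.9,176),.057);T=ray(m,(283,124.3),.042)
v=B-A;print("len",np.linalg.norm(v),"yaw",np.arctan2(v[1],v[0])-np.pi/2)
print("well",(A+B)/2+Rz(y)@[.026,0,0],"from corner",T+Rz(y)@[.065,.032,0])
print("cass",ray(m,(318.2,247.4),.141))
# well pose by fit of old model, for cam check
E
```

```text
len 0.050596624488601256 yaw -1.2427294305070553
well [0.525  0.0456 0.057 ] from corner [0.5262 0.0444 0.042 ]
cass [0.5203 0.048  0.141 ]
```

In the tool's units: 0.051 m is 10.2, 0.05 m is 10.

{"api": "shift_gripper", "payload": {
  "ticks": {"dx":[-0.4,-0.4,-0.4,-0.4,-0.4,-0.4,-0.4,-0.4,-0.4,-0.4,-0.4],"dy":[0.8,0.8,0.8,0.8,0.8,0.8,0.8,0.8,0.8,0.8,0.8],"dz":[0,2,4,6,8,9.2,9.8,10,10.2,10.2,10.2],"yaw":[0,0,0,0,0,0,0,0,0,0,0]}
}}

```text
clock: 5.65
tool_pos: [0.5257, 0.0444, 0.0872]
eef_rot: [[-0.322, 0.947, 0.001], [0.947, 0.322, 0.0], [-0.0, 0.001, -1.0]]
ft_force: [-0.8, 0.5, -0.7]
finger_gap: 0.027
finger_force: 12.0
```

{"api": "shift_gripper", "payload": {
  "ticks": {"dx":[0,0,0,0],"dy":[0,0,0,0],"dz":[0.2,0.3,0.3,0.3],"yaw":[0,0,0,0]}
}}

```text
clock: 6.05
tool_pos: [0.5255, 0.0443, 0.0854]
eef_rot: [[-0.322, 0.947, 0.0], [0.947, 0.322, 0.0], [0.0, 0.0, -1.0]]
ft_force: [-0.1, -0.2, -0.6]
finger_gap: 0.0269
finger_force: 12.0
```

In the tool's units: 0.001 m is 0.2, 0.0005 m is 0.1.

{"api": "shift_gripper", "payload": {
  "ticks": {"dx":[0,0,0,0],"dy":[0,0,0,0],"dz":[0.1,0.2,0.2,0.2],"yaw":[0,0,0,0]}
}}

```text
clock: 6.45
tool_pos: [0.5255, 0.0443, 0.0846]
eef_rot: [[-0.322, 0.947, 0.0], [0.947, 0.322, 0.0], [-0.0, 0.0, -1.0]]
ft_force: [-1.0, 0.5, 1.9]
finger_gap: 0.0268
finger_force: 12.0
```

{"api": "shift_gripper", "payload": {
  "ticks": {"dx":[0,0,0,0],"dy":[0,0,0,0],"dz":[0.1,0.16,0.16,0.16],"yaw":[0,0,0,0]}
}}

```text
clock: 6.85
tool_pos: [0.5255, 0.0443, 0.0845]
eef_rot: [[-0.322, 0.947, 0.001], [0.947, 0.322, 0.0], [-0.0, 0.001, -1.0]]
ft_force: [-1.9, 0.5, 8.1]
finger_gap: 0.0264
finger_force: 12.0
```

```bash
python3 snap.py w4; python3 - <<'E'
from rig import robot
import cv2,numpy as np
a=robot.get_image("scene")["pixels"][110:270,270:400,::-1]
w=cv2.imread("pics/w4.png")[80:300,200:440]
cv2.imwrite("pics/sw4.png",np.hstack([cv2.resize(a,(358,440),interpolation=cv2.INTER_CUBIC),cv2.resize(w,(435,440),interpolation=cv2.INTER_CUBIC)]))
E
```

```text
(no output)
```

View pics/sw4.png

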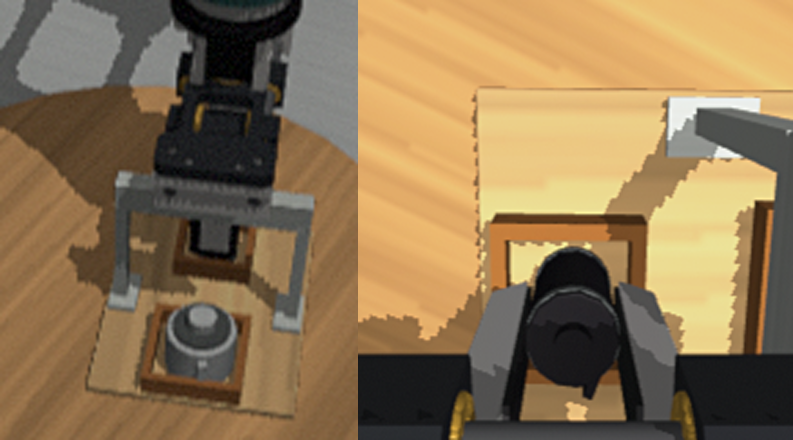

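The cassette is in the well with its base on the floor. The contact force rose at exactly the expected height of 0.0845, and it stands inside the rim on both views. I'll release it and back straight up.

{"api": "shift_gripper", "payload": {
  "ticks": {"dx":[0,0],"dy":[0,0],"dz":[-0.16,-0.16],"yaw":[0,0]}
}}

```text
clock: 7.15
tool_pos: [0.5256, 0.0443, 0.0846]
eef_rot: [[-0.322, 0.947, 0.001], [0.947, 0.322, 0.0], [-0.0, 0.001, -1.0]]
ft_force: [-1.0, 1.6, 3.8]
finger_gap: 0.0266
finger_force: 12.0
```

{"api": "shift_gripper", "payload": {
  "ticks": {"dx":[0,0,0,0],"dy":[0,0,0,0],"dz":[0,0,0,0],"yaw":[0,0,0,0]},
  "aperture": 0.043
}}

```text
clock: 7.55
tool_pos: [0.5254, 0.0443, 0.0841]
eef_rot: [[-0.322, 0.947, -0.0], [0.947, 0.322, 0.0], [0.0, -0.0, -1.0]]
ft_force: [0.1, -0.1, 0.2]
finger_gap: 0.0427
finger_force: 0.0
```

{"api": "shift_gripper", "payload": {
  "ticks": {"dx":[0,0,0,0,0,0,0],"dy":[0,0,0,0,0,0,0],"dz":[-1,-4,-10,-18,-24,-24,-24],"yaw":[0,0,0,0,0,0,0]}
}}

```text
clock: 8.25
tool_pos: [0.5255, 0.0443, 0.2048]
eef_rot: [[-0.322, 0.947, 0.001], [0.947, 0.322, -0.0], [-0.0, 0.001, -1.0]]
ft_force: [-0.0, -0.1, -0.1]
finger_gap: 0.043
finger_force: 0.0
```

```bash
python3 snap.py w5; python3 - <<'E'
from rig import robot
import cv2,numpy as np,pickle
m=robot.get_image("top");pickle.dump(m,open("t5.pkl","wb"));a=m["pixels"][160:280,245:350,::-1]
w=cv2.imread("pics/w5.png")[20:300,200:520]
cv2.imwrite("pics/sw5.png",np.hstack([cv2.resize(a,(300,420)[::1],interpolation=cv2.INTER_CUBIC) if 0 else cv2.copyMakeBorder(cv2.resize(a,(315,360),interpolation=cv2.INTER_CUBIC),0,60,0,0,cv2.BORDER_CONSTANT),cv2.resize(w,(480,420),interpolation=cv2.INTER_CUBIC)]))
E
```

```text
(no output)
```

View pics/sw5.png

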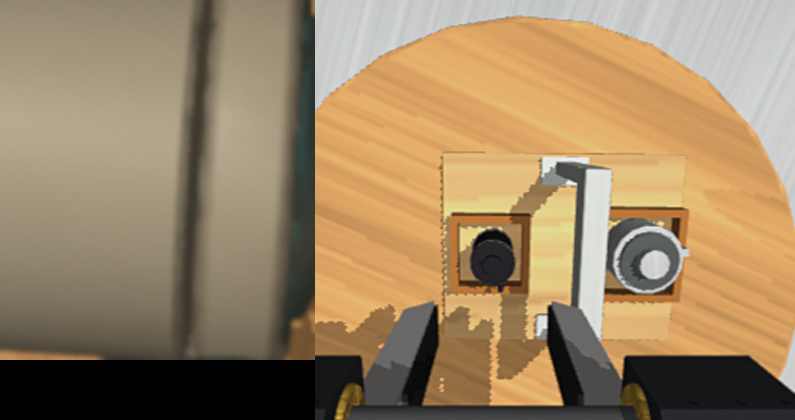

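The wrist view shows the cassette standing upright in the small well and the loader in its well; the top view is hidden by the arm. In the crop the bar's far end corners are at (577,170) and (610,169), and the tray corners are at (442,153), (686,156) and (670,338). I'll refit the carrier pose with these.

```bash
python3 - <<'E'
from h import *
from rig import robot
np.set_printoptions(precision=4,suppress=True)
d=pickle.load(open("a.pkl","rb"));w=pickle.load(open("w5.pkl","rb"))
T=lambda L:np.array(L)/4+[245,160]
S=lambda L:np.array(L)/4.2+[285,130]
W=lambda L:(np.array(L)-[315,0])/1.5+[200,20]
Pt=[[-.065,.08,.006],[.065,.08,.006],[.065,-.08,.006],[-.065,-.08,.006],[-.06,.006,.111],[-.06,-.006,.111],[.06,.006,.111],[.06,-.006,.111]]
Ut=T([[20,112],[280,32],[380,352],[112,437],[33,238],[45,262],[318,150],[322,175]])
Ps=[[.065,.08,.006],[-.065,.08,.006],[.06,-.006,.111],[.06,.006,.111],[-.06,-.006,.111],[-.06,.006,.111]]
Us=S([[70,510],[385,551],[118,178],[115,200],[415,213],[413,237]])
Pw=[[-.065,-.08,.006],[-.065,.08,.006],[.065,.08,.006],[-.06,-.006,.111],[-.06,.006,.111]]
Uw=W([[442,153],[686,156],[670,338],[577,170],[610,169]])
s=robot.read_state();R=s["eef_rot"]
for o in([(w,Pw,Uw)],[(d["top"],Pt,Ut),(d["scene"],Ps,Us),(w,Pw,Uw)]):
    p=fit(o,[.56,.05,.036,-1.25]);q=p.x;print(q,p.fun.reshape(-1,2)[-5:])
    g=q[:3]+[0,0,.103];print("tool shift",R.T@(g-s["tool_pos"]),"turn",-(q[3]+np.pi/2-np.arctan2(R[1,1],R[0,1])))
E
```

```text
[ 0.5715  0.0584  0.0329 -1.2399] [[-0.4357  1.0666]
 [-0.8547 -1.4097]
 [-1.2861  0.414 ]
 [ 4.3327 -0.4092]
 [ 0.2335  0.2044]]
tool shift [-0.002   0.0493  0.0671] turn -0.0029087739220942654
[ 0.5695  0.0579  0.0352 -1.25  ] [[-2.1492  0.0423]
 [-1.397  -0.744 ]
 [-3.0694  1.7995]
 [ 2.8224 -0.6532]
 [-1.0859  0.146 ]]
tool shift [-0.0018  0.0472  0.0647] turn 0.007189924606047671
```

In the tool's units: 0.0655 m is 13.1, 0.048 m is 9.6, 0.003 rad is 0.06.

{"api": "shift_gripper", "payload": {
  "ticks": {"dx":[0,-0.2,-0.4,-0.4,-0.4,-0.4,-0.4,-0.4,-0.4,-0.4],"dy":[3,7,9.6,9.6,9.6,9.6,9.6,9.6,9.6,9.6],"dz":[0,0,0,0,4,9,12,13.1,13.1,13.1],"yaw":[0,0,0,0.06,0.06,0.06,0.06,0.06,0.06,0.06]},
  "aperture": 0.05
}}

```text
clock: 9.35
tool_pos: [0.5719, 0.0579, 0.1395]
eef_rot: [[-0.319, 0.948, 0.001], [0.948, 0.319, 0.0], [-0.0, 0.001, -1.0]]
ft_force: [-0.4, 0.7, -0.6]
finger_gap: 0.05
finger_force: 0.0
```

{"api": "shift_gripper", "payload": {
  "ticks": {"dx":[0,0,0,0,0,0,0,0],"dy":[0,0,0,0,0,0,0,0],"dz":[0,0,0,0,0,0,0,0],"yaw":[0,0,0,0,0,0,0,0]},
  "aperture": 0,
  "force": 4
}}

```text
clock: 10.15
tool_pos: [0.5706, 0.0576, 0.1389]
eef_rot: [[-0.319, 0.948, -0.002], [0.948, 0.319, -0.001], [0.0, -0.002, -1.0]]
ft_force: [-4.2, -1.6, 4.9]
finger_gap: 0.0122
finger_force: 4.0
```

In the tool's units: -0.0015 m is -0.3.

{"api": "shift_gripper", "payload": {
  "ticks": {"dx":[0,0,0],"dy":[-0.3,-0.3,-0.3],"dz":[0,0,0],"yaw":[0,0,0]}
}}

```text
clock: 10.45
tool_pos: [0.5706, 0.0576, 0.139]
eef_rot: [[-0.319, 0.948, 0.001], [0.948, 0.319, 0.0], [0.0, 0.001, -1.0]]
ft_force: [-1.2, 0.1, 1.1]
finger_gap: 0.012
finger_force: 4.0
```

{"api": "shift_gripper", "payload": {
  "ticks": {"dx":[0,0,0,0,0],"dy":[0,0,0,0,0],"dz":[0,0,0,0,0],"yaw":[0,0,0,0,0]},
  "aperture": 0,
  "force": 45
}}

```text
clock: 10.95
tool_pos: [0.5706, 0.0576, 0.139]
eef_rot: [[-0.319, 0.948, 0.001], [0.948, 0.319, 0.0], [0.0, 0.001, -1.0]]
ft_force: [0.9, 1.6, 1.5]
finger_gap: 0.0117
finger_force: 45.0
```

In the tool's units: -0.101 m is -20.2, -0.098 m is -19.6.

{"api": "shift_gripper", "payload": {
  "ticks": {"dx":[0,0,0,0,0,0,0,0,0,0,0,0],"dy":[0,0,0,0,0,0,0,0,0,0,0,0],"dz":[-0.4,-1.2,-2.8,-5.2,-8,-10.8,-13.6,-16.4,-18.4,-19.6,-20.2,-20.2],"yaw":[0,0,0,0,0,0,0,0,0,0,0,0]}
}}

```text
clock: 12.15
tool_pos: [0.5701, 0.0574, 0.24]
eef_rot: [[-0.319, 0.948, 0.0], [0.948, 0.319, 0.0], [-0.0, 0.0, -1.0]]
ft_force: [-0.1, -0.1, -5.6]
finger_gap: 0.0116
finger_force: 45.0
```

{"api": "shift_gripper", "payload": {
  "ticks": {"dx":[0,0,0,0,0,0],"dy":[0,0,0,0,0,0],"dz":[0,0,0,0,0,0],"yaw":[0,0,0,0,0,0]}
}}

```text
clock: 12.75
tool_pos: [0.5701, 0.0574, 0.2398]
eef_rot: [[-0.319, 0.948, -0.0], [0.948, 0.319, 0.0], [0.0, -0.0, -1.0]]
ft_force: [-0.5, -0.9, -5.0]
finger_gap: 0.0118
finger_force: 45.0
```

```bash
python3 - <<'E'
from rig import robot
import cv2,numpy as np
a=robot.get_image("scene")["pixels"][60:270,250:410,::-1]
w=robot.get_image("wrist")["pixels"][50:330,130:520,::-1]
cv2.imwrite("pics/sw6.png",np.hstack([cv2.resize(a,(320,420),interpolation=cv2.INTER_CUBIC),cv2.resize(w,(475,420))]))
E
```

```text
(no output)
```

View pics/sw6.png

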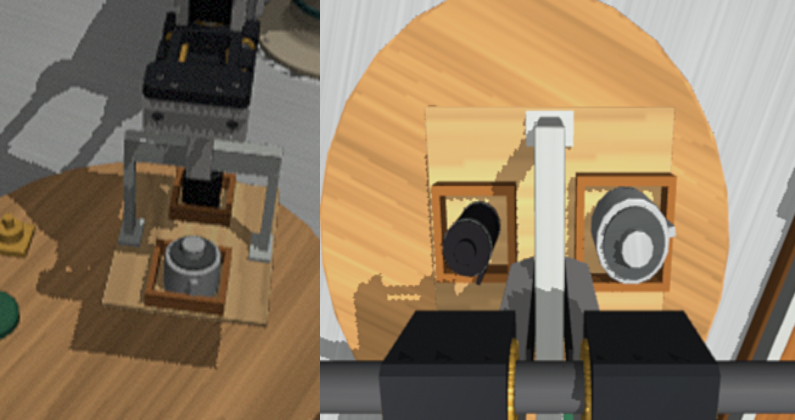

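The carrier hangs level about 10 cm up, with its shadow detached below. The cassette (crop (470,240)) and the loader (630,235) stand in their wells, and the cap and mount are visible where they were. The measured load of about 5.5 N fits the filled carrier.

```bash
python3 -c "
from rig import robot
print(robot.close_job())"
```

```text
the job is handed in; nothing more can be done
None
```

The cassette stands released in the small well, and I handed the job in at about 13 s with the carrier held level by its handle about 10 cm above the turntable, the loader still in its well, and the lens cap and mount not touched.

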